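Swing the specimen case against the fence and push it home on the microscope loading plate

TASK

The long specimen case stands askew on the microscope's black loading plate, with its round end in the mouth between the steel post and the fence. Without lifting it, push near its square end so that it swings about the round end, which stays in the mouth, until it is pressed firmly against the fence; then push on the square end to slide it along the fence, past the springy plunger, until it is pressed firmly against the end stop's sprung pad, pushing that right in, and leave it there, resting against fence and pad. Firmly means pushing with some 15 N; the specimens are delicate, so never push on the case harder than 20 N, and leave the mouse and the jar where they are.

Things in the scene. Friction and masses are not known exactly. Their poses are not given: they have to be found in the camera images.
- dock: Fixed black loading plate, 8 mm thick, on the bench; its top is 8 mm above the origin. Origin: underside, middle of the mouth. +y is the way in (to the end stop), +x points to the fence, z up. The plate spans x -155..+80, y -245..+195 mm. A grey plunger housing (no need to touch) spans x -103..-69, y +11..+61, 24 mm high above the plate.
- mouth_post (a point): Foot (on the plate's top) of the axis of a fixed steel post, 16 mm diameter, 24 mm high: the mouth's side across from the fence, at x -51, y +10 mm of the plate. It keeps the round end from slipping away from the fence.
- plunger: Upright round steel nose, 28 mm diameter, 22 mm high, on a spring; axis at x -51, y +36 mm of the plate, so it sticks 3 mm into the case's path. The case pushes it back to -x: it starts to give at about 2.5 N and presses the case to the fence with 3 to 4 N, so sliding the case past it takes about 4 to 10 N, well before the end stop is met. Origin on its axis, 2 mm above the plate.
- fence: Straight aluminium fence fixed on the plate, same origin and axes as the plate. Its guiding face looks to -x and lies at x = +40 mm, from y -245 to +120 mm; 20 mm thick, top 22 mm above the plate.
- end_stop: Aluminium block fixed on the plate, 60 x 18 x 30 mm high, origin bottom middle of its -y face, at y +170 of the plate, on its top. A set screw carries a white pad (36 mm wide, 20 high, centre 14 above the plate) towards -y. The pad's face stands 45 to 95 mm before the block's face, set differently each time and not reported. The pad springs back up to 3 mm at 1.5 to 2.5 N, then is rigid.
- case: Loose glass-topped wooden case with insects, 80 mm wide, 260 long, 30 high, flat upright sides, 0.3 to 0.5 kg, too wide to grasp. One end is a half circle (radius 40), the other square. Origin: underside, centre of the half circle; round tip at y +40, square end at y -220, sides at x -40, +40. It slides on the plate with 1 to 4 N. Home: axes along the plate's, round tip on the stop's pad, sprung part pushed in.
- case_tail (a point): Middle of the case's square end face, half-way up (15 mm above the plate); axes as the case.
- mouse: Loose black computer mouse, 100 x 60 x 32 mm, origin at its underside. Leave alone.
- jar: Loose amber glass jar with a white cap, 56 mm diameter, 75 mm high, origin at its underside. Leave alone.

How it is judged:
On the way, in this order (a step that is already met when the one before it is completed fails the run):
1. the case has been swung about its round end (which moved less than 30 mm) and its side is pressed against the fence with more than 3 N (angle between the y axis of case and the y axis of dock, either way round below 0.04 rad and x of case_tail in the frame of dock above -0.003 m and distance of case from where it was at the start of the episode below 0.03 m and contact force between case and fence above 3 N), for 0.2 s.
2. the case is flush with the fence and its round end is pressed against the end stop with more than 5 N (angle between the y axis of case and the y axis of dock, either way round below 0.025 rad and contact force between case and end_stop above 5 N), for 0.2 s.
At the end, for the whole second after the job is handed in: The case lies flat and at rest, parallel to the fence within 0.02 rad, its round end within 3 mm and its square end within 4 mm of the fence, its tip still bearing against the end stop's pad (more than 0.3 N) (angle between the y axis of case and the y axis of dock, either way round below 0.02 rad and x of case in the frame of dock above -0.003 m and x of case_tail in the frame of dock above -0.004 m and contact force between case and end_stop above 0.3 N and angle between case's own z axis and vertical below 0.03 rad and linear speed of case below 0.01 m/s); the robot touches nothing.
It fails at once if the robot pushes on the case with more than 22 N (contact force between case and the fingers above 22 N or contact force between case and the arm above 22 N).
It fails at once if the case is lifted or tipped (angle between case's own z axis and vertical above 0.1 rad or z of case in the frame of dock above 0.018 m).
It fails at once if a bystander is disturbed (moved more than 15 mm) (distance of any of mouse, jar from where it was at the start of the episode above 0.015 m).
It also fails if it takes over 64 s, if anything falls off the work surface, if the arm or the gripper's body presses on something with over 40 N, if the wrist force passes 120 N, or if a joint passes its speed limit or range.

ROBOT

A 7-joint arm with a two-finger parallel gripper is mounted at the origin on the work surface. World frame = base frame: x ahead of the robot, y to its left, z up, the work surface at z = 0. Lengths are in m, angles in rad, forces in N, time in s.
With the tool pointing down it reaches from about 0.4 to 0.9 m from the base axis. Payload 5.5 kg.
Tool frame: the origin (TCP) lies between the finger pads; the fingertips stand 14 mm ahead of it and the grasp point (between the pads) lies 5 mm behind it (env.tip_reach is the z of the fingertips in the tool frame, in m); z points along the fingers, y is the line along which they close (so a half turn about z gives the same grasp; the last joint's range is limited). The gripper opens to 85 mm and grips with 20 to 120 N. Pads are 22 mm wide; open, the fingers measure 114 mm over their backs; the gripper's body (76 mm by 85 mm) begins 54 mm behind the grasp point. The pads swing forward as they close: fully open they stand 13 mm farther back than shut.
Start: joints at [1.405, 0.501, -0.427, 1.55, 0.221, 1.138, -0.21], TCP at [0.27, -0.591, 0.245] pointing down, gripper open.
Joint ranges: [-2.88, 2.88], [-0.31, 2.03], [-1.54, 1.56], [0.2, 2.42], [-1.41, 4.55], [0.19, 2.02], [-2.57, 2.57]. Speed limits (rad/s): [2.57, 2.57, 3.14, 3.14, 3.14, 3.14, 3.14].

INTERFACE

Orientations are given as a unit quaternion [w, x, y, z].
In Python, from bench import env, cams, find_in gives the robot as it stands.
- The arm moves only by the shell command python3 -m jog 'ROWS' [FORCE]. ROWS is a JSON object of lists of equal length, an entry for each row: "turn": the turn, a rotation vector about the tool's x, y, z in rad, a list of three; "travel": the shift along the tool's x, y, z in m, a list of three; "grip": the gripper command: -1 is fully open, 1 is shut, values between are in proportion. In form: {"turn": [[rx, ry, rz], ...], "travel": [[dx, dy, dz], ...], "grip": [grip, ...]}. A call has 1 to 20 rows; each row is the pose to reach, as a shift and turn from the pose commanded when the call began, along the tool's axes at that moment; what a row does not reach only later rows make up. A row lasts 1/12 s, in which the tool goes at most 41.7 mm and 7.16 degrees, less where a joint would pass 70% of its speed; a pose out of reach is approached as far as the arm can. A call with a gripper value outside its range is refused whole. The fingers move at their own pace and stop on an object; FORCE is the grip in N (left out, the last holds). Time passes only in rows, so rows that repeat a pose let the fingers close. It gives the time, the measured TCP pose, the force, the opening and the grip force at its end, in the units of the state.
- env.read_state(): the state, without advancing time (a new reading comes with each control period).
- cams.get_image(name): name is "side" or "top"; returns the picture (420x560x3 uint8, red, green, blue); there is no depth.
- cams.calibration(name): a dict with "intrinsics" (3x3 intrinsics, pixels), "k1" (the pictures are not rectified: a ray, as slopes to the right and down, at radius r is drawn at 1 + k1 r^2 times it, then the intrinsics apply), "rvec" (rotation vector, rad) and "tvec" (3), from world to camera coordinates, as OpenCV has them. Camera axes: x right, y down, z forward; pixel columns grow to the right and rows downward; lengths in m; the calibration is good to about 2 mm. A picture is of the moment at which its call begins. calibration takes no time and is no camera call.
- env.sign_off(): hands the job in; it is judged then, once.
Trained networks look in the newest picture that a camera, given by its name, has taken for a name from the list of things; names that differ only in an ending like _2 or _b are one class to them, and where a whole thing is asked for, a point or a joint stands for the part that bears it (a point fixed in the world has none). Each returns a list of dicts, best first, with "confidence" (0 to 1); they miss things now and then, are a little off and sometimes report something else, mostly with a low value. They report only what shows in the picture. A call takes as long as a camera call.
- find_in(label, camera): "location" ([x, y, z] in m, in world coordinates, good to about 4 mm: the middle of the surface that is visible of it).
The state is a dict: "time_s": time; "joint_pos": joint angles; "qd": joint speeds; "joint_torque": joint torques, N m; "tool_pos": TCP position; "tool_rot": TCP orientation; "wrist_force": force on the tool from outside, world axes, zero at the start; "ft_torque": the same for the moment, N m; "opening": finger opening in m; "grip_force": force on a finger pad.
Only numpy, scipy, OpenCV 4.12 (cv2) and the standard library are available. Lean on these libraries where they do the work, as an engineer would, in place of code of your own. Each camera call takes 0.05 s, during which the arm holds its last target. There are 200 camera calls.

## Working session

There is one attempt and no reset: what is moved stays moved. The work goes in short steps, Python scripts to look and compute and a shell command to move; the robot and the scene stay as the last step left them, time stands still between calls to the robot, and variables do not carry over. Pictures are saved under pics/ and viewed, at most 10 in all, crops included, and the job is handed in when it is done.

```bash
ls; mkdir -p pics; cat > h.py <<'E'
import numpy as np, cv2
from scipy.spatial.transform import Rotation as R
from bench import env, cams, find_in
def cal(n):
    c=cams.calibration(n); return np.array(c["intrinsics"]),c["k1"],np.array(c["rvec"],float).ravel(),np.array(c["tvec"],float).ravel()
def proj(P,n):
    K,k,r,t=cal(n); return cv2.projectPoints(np.atleast_2d(np.array(P,float)),r,t,K,np.array([k,0,0,0.]))[0].reshape(-1,2)
def ray(px,z,n):
    K,k,r,t=cal(n); u=cv2.undistortPoints(np.array(px,float).reshape(-1,1,2),K,np.array([k,0,0,0.])).reshape(-1,2)
    M=R.from_rotvec(r).as_matrix(); d=np.c_[u,np.ones(len(u))]@M; o=-M.T@t
    return o+d*((z-o[2])/d[:,2])[:,None]
E
python3 - <<'E'
from h import *
for n in("top","side"):
    im=cams.get_image(n); cv2.imwrite(f"pics/{n}0.png",cv2.cvtColor(im,cv2.COLOR_RGB2BGR))
    for l in("dock","mouth_post","plunger","fence","end_stop","case","case_tail","mouse","jar"):
        print(n,l,[(np.round(d["location"],3).tolist(),round(d["confidence"],2)) for d in find_in(l,n)[:2]])
s=env.read_state();print(s["time_s"],s["tool_pos"],s["tool_rot"],s["wrist_force"],env.tip_reach)
E
```

```text
pics
top dock [([0.552, 0.089, 0.006], 0.61)]
top mouth_post [([0.552, 0.092, 0.01], 0.95), ([0.597, 0.25, 0.028], 0.55)]
top plunger [([0.567, -0.018, 0.034], 0.63), ([0.552, 0.11, 0.031], 0.48)]
top fence [([0.647, 0.013, 0.029], 0.57)]
top end_stop [([0.598, 0.247, 0.029], 0.65)]
top case [([0.569, -0.017, 0.037], 0.75)]
top case_tail [([0.57, -0.018, 0.036], 0.78)]
top mouse [([0.498, 0.396, 0.02], 0.63), ([0.597, 0.25, 0.031], 0.51)]
top jar [([0.55, -0.398, 0.076], 0.76)]
side dock [([0.554, 0.145, 0.01], 0.95)]
side mouth_post [([0.556, 0.138, 0.005], 0.82), ([0.596, 0.261, 0.027], 0.73)]
side plunger [([0.547, 0.118, 0.025], 0.64)]
side fence [([0.654, 0.061, 0.025], 0.71)]
side end_stop [([0.594, 0.261, 0.026], 0.6)]
side case [([0.572, 0.009, 0.034], 0.67)]
side case_tail [([0.572, 0.012, 0.03], 0.63)]
side mouse [([0.496, 0.413, 0.017], 0.74), ([0.596, 0.263, 0.025], 0.27)]
side jar [([0.55, -0.39, 0.051], 0.76)]
1.0 [ 0.27030519 -0.5911337   0.24532785] [1.72139200e-05 9.77098810e-01 2.12786079e-01 1.70095097e-05] [0.29913953 0.64632736 0.52722634] 0.014
```

View pics/top0.png

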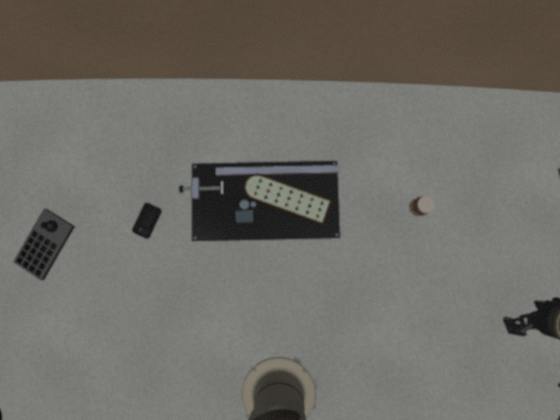

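View pics/side0.png

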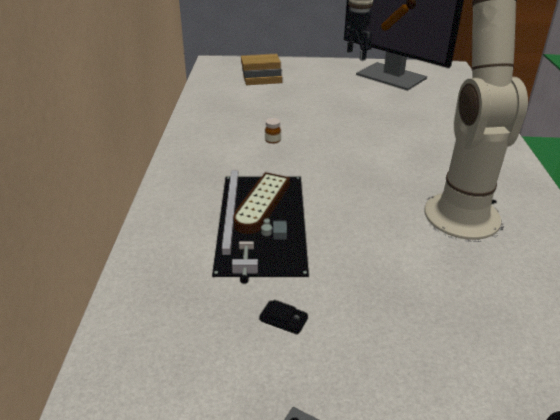

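The top view shows the plate at px (193..340, 162..240), the fence along its upper edge, the case from the round end (255,187) to the tail (322,212), and the pad at (222,187). Dock axes lie roughly along the world axes. Next I refine this.

```bash
cat > m.py <<'E'
from h import *
from scipy.optimize import least_squares
def dock(im,show=False):
    g=im.max(2); m=((g<60)*255).astype(np.uint8); m[:150]=0;m[250:]=0;m[:,:186]=0;m[:,350:]=0
    c=max(cv2.findContours(cv2.morphologyEx(m,cv2.MORPH_CLOSE,np.ones((3,3))),0,cv2.CHAIN_APPROX_NONE)[0],key=cv2.contourArea)
    h=ray(cv2.convexHull(c).reshape(-1,2),.008,"top")[:,:2]
    return cv2.minAreaRect((h*1000).astype(np.float32)),c
def case(im):
    a=im.astype(int); m=((a[...,1]>110)&(a[...,1]-a[...,2]>12)).astype(np.uint8)*255
    m[:150]=0;m[250:]=0;m[:,:190]=0;m[:,345:]=0
    m=cv2.morphologyEx(m,cv2.MORPH_CLOSE,np.ones((5,5)))
    c=max(cv2.findContours(m,0,cv2.CHAIN_APPROX_NONE)[0],key=cv2.contourArea)
    w=ray(c.reshape(-1,2),.038,"top")[:,:2]
    return cv2.minAreaRect((w*1000).astype(np.float32)),c
if __name__=="__main__":
    im=cams.get_image("top")
    print("dock",dock(im)[0]); r,c=case(im); print("case",r,cv2.boxPoints(r).round(1).tolist())
    v=cv2.cvtColor(im,cv2.COLOR_RGB2BGR)[150:250,180:350]
    v=cv2.convertScaleAbs(cv2.resize(v,None,fx=4.7,fy=4.7,interpolation=cv2.INTER_CUBIC),alpha=1.3)
    import sys; cv2.imwrite(f"pics/{sys.argv[1]}.png",v)
E
python3 m.py crop1
```

```text
dock ((566.1506958007812, 49.146087646484375), (231.17945861816406, 435.683837890625), 2.270367383956909)
case ((572.3865966796875, -12.490989685058594), (243.1173858642578, 64.36153411865234), 70.87987518310547) [[502.20001220703125, -116.80000305175781], [563.0, -137.89999389648438], [642.5999755859375, 91.80000305175781], [581.7999877929688, 112.9000015258789]]
```

View pics/crop1.png

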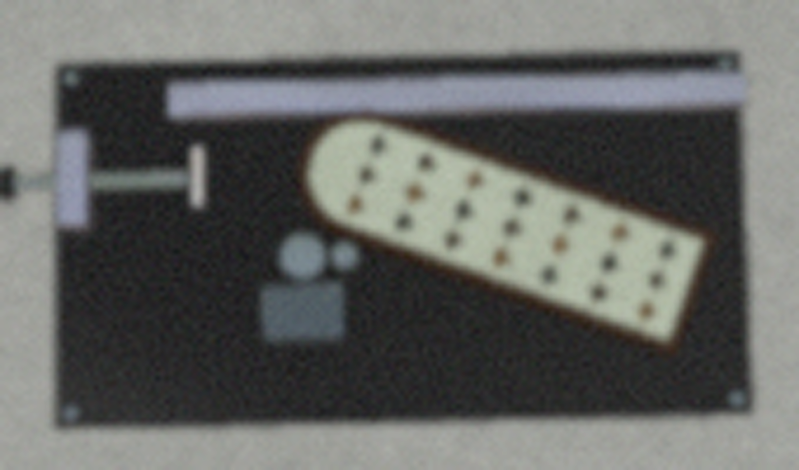

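```bash
cat >> h.py <<'E'
TH=np.deg2rad(2.27); O=np.array([.6026,.0756])
Rd=np.array([[np.cos(TH),-np.sin(TH)],[np.sin(TH),np.cos(TH)]])
def todock(p): return (np.asarray(p)[...,:2]-O)@Rd
def fromdock(p): return np.asarray(p)@Rd.T+O
def st():
    s=env.read_state(); q=s["tool_rot"]; r=R.from_quat([q[1],q[2],q[3],q[0]])
    f=np.array(s["wrist_force"]); fd=f[:2]@Rd
    print("t",round(s["time_s"],2),"dock xy mm",(todock(s["tool_pos"])*1e3).round(1),"z",round(s["tool_pos"][2]*1e3,1),"Fdock",fd.round(2),"Fz",f[2].round(2),"toolx deg from dock",round(np.rad2deg(np.arctan2(r.as_matrix()[1,0],r.as_matrix()[0,0])-TH),2),"op",round(s["opening"],4))
E
python3 -m jog '{"turn":[[0,0,0.1],[0,0,0.2],[0,0,0.3],[0,0,0.389],[0,0,0.389],[0,0,0.389],[0,0,0.389],[0,0,0.389],[0,0,0.389],[0,0,0.389],[0,0,0.389],[0,0,0.389],[0,0,0.389],[0,0,0.389],[0,0,0.389],[0,0,0.389],[0,0,0.389]],"travel":[[0.02,-0.02,0],[0.045,-0.045,0.01],[0.07,-0.07,0.02],[0.095,-0.095,0.03],[0.12,-0.12,0.04],[0.145,-0.145,0.05],[0.17,-0.17,0.06],[0.195,-0.195,0.07],[0.22,-0.22,0.08],[0.245,-0.245,0.09],[0.27,-0.27,0.1],[0.295,-0.295,0.11],[0.32,-0.32,0.12],[0.345,-0.345,0.135],[0.366,-0.367,0.145],[0.366,-0.367,0.145],[0.366,-0.367,0.145]],"grip":[1,1,1,1,1,1,1,1,1,1,1,1,1,1,1,1,1]}' 20
python3 -c "
from h import *
st(); print(todock(ray([[180+206/4.7,150+172/4.7]],.022,'top'))*1e3, todock([.6019,.0726])*1e3)"
```

```text
time_s: 2.47
tool_pos: [0.4509, -0.1027, 0.1]
tool_rot: [-0.001, 1.0, 0.023, -0.0]
wrist_force: [-0.5, -0.2, -0.4]
opening: -0.0
grip_force: 0.0
t 2.47 dock xy mm [-158.6 -172.2] z 100.0 Fdock [-0.54 -0.15] Fz -0.39 toolx deg from dock 0.31 op -0.0
[[ 3.43490411 95.28250375]] [-0.81827652 -2.96991979]
```

```bash
python3 -m jog '{"turn":[[0,0,0],[0,0,0],[0,0,0],[0,0,0],[0,0,0],[0,0,0]],"travel":[[0,0,0.02],[0,0,0.045],[0.005,0,0.065],[0.01,0.001,0.07],[0.015,0.002,0.07],[0.015,0.002,0.07]],"grip":[1,1,1,1,1,1]}'; python3 -c "
from h import *;st()"
python3 -m jog '{"turn":[[0,0,0],[0,0,0],[0,0,0],[0,0,0],[0,0,0],[0,0,0],[0,0,0],[0,0,0],[0,0,0],[0,0,0],[0,0,0],[0,0,0]],"travel":[[0.002,0,0],[0.005,0.001,0],[0.008,0.002,0],[0.011,0.003,0],[0.014,0.004,0],[0.017,0.005,0],[0.02,0.006,0],[0.023,0.007,0],[0.026,0.008,0],[0.029,0.009,0],[0.032,0.01,0],[0.035,0.011,0]],"grip":[1,1,1,1,1,1,1,1,1,1,1,1]}'; python3 -c "
from h import *;st();r,c=case(cams.get_image('top')) if 0 else (0,0)
import m;r,c=m.case(cams.get_image('top'));print(r)"
```

```text
time_s: 2.97
tool_pos: [0.4674, -0.1076, 0.0311]
tool_rot: [0.0, 1.0, 0.019, 0.001]
wrist_force: [1.3, 0.5, 0.4]
opening: -0.0004
grip_force: 0.0
t 2.97 dock xy mm [-142.3 -177.7] z 31.1 Fdock [1.35 0.45] Fz 0.43 toolx deg from dock -0.06 op -0.0004
time_s: 3.97
tool_pos: [0.5013, -0.1163, 0.0302]
tool_rot: [-0.0, 1.0, 0.02, -0.0]
wrist_force: [-0.7, 0.3, -0.6]
opening: 0.0001
grip_force: 0.4
t 3.97 dock xy mm [-108.8 -187.7] z 30.2 Fdock [-0.69  0.33] Fz -0.61 toolx deg from dock 0.01 op 0.0001
((583.461669921875, 5.543342590332031), (207.95986938476562, 65.00275421142578), 76.60417175292969)
```

```bash
python3 -m jog '{"turn":[[0,0,0],[0,0,0],[0,0,0],[0,0,0],[0,0,0],[0,0,0],[0,0,0],[0,0,0],[0,0,0],[0,0,0],[0,0,0]],"travel":[[0.003,0.001,0],[0.006,0.002,0],[0.01,0.003,0],[0.014,0.004,0],[0.018,0.005,0],[0.022,0.006,0],[0.026,0.007,0],[0.03,0.008,0],[0.034,0.009,0],[0.036,0.01,0],[0.038,0.01,0]],"grip":[1,1,1,1,1,1,1,1,1,1,1]}'; python3 -c "
from h import *;st()"; python3 m.py crop2
```

```text
time_s: 4.93
tool_pos: [0.5397, -0.1248, 0.0303]
tool_rot: [0.0, 1.0, 0.02, 0.0]
wrist_force: [-1.8, -0.7, 1.1]
opening: -0.0001
grip_force: 0.8
t 4.93 dock xy mm [ -70.8 -197.8] z 30.3 Fdock [-1.83 -0.68] Fz 1.15 toolx deg from dock 0.0 op -0.0001
dock ((565.9711303710938, 50.638671875), (229.60740661621094, 432.5679931640625), 2.313814878463745)
case ((596.3921508789062, 4.497589111328125), (217.2081756591797, 65.34706115722656), 87.56026458740234) [[559.0999755859375, -102.5999984741211], [624.4000244140625, -105.4000015258789], [633.7000122070312, 111.5999984741211], [568.4000244140625, 114.4000015258789]]
```

View pics/crop2.png

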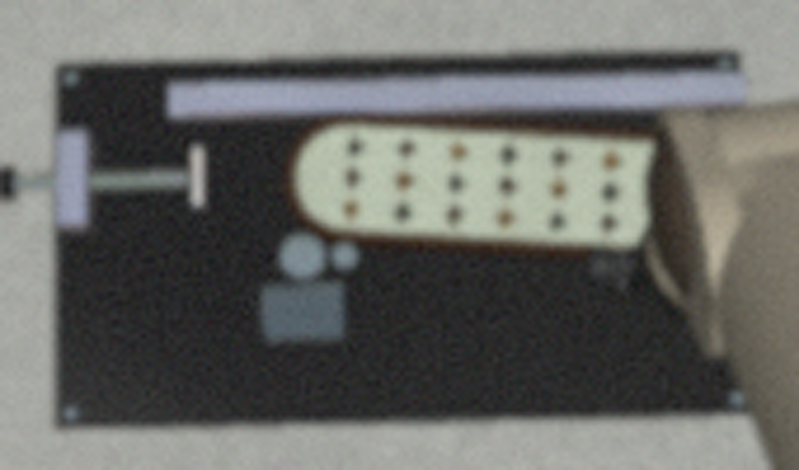

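```bash
python3 -m jog '{"turn":[[0,0,0],[0,0,0],[0,0,0],[0,0,0],[0,0,0],[0,0,0],[0,0,0],[0,0,0]],"travel":[[0.002,0,0],[0.004,0,0],[0.006,0,0],[0.008,0,0],[0.009,0,0],[0.01,0,0],[0.011,0,0],[0.012,0,0]],"grip":[1,1,1,1,1,1,1,1]}'; python3 -c "
from h import *;st()"
python3 -m jog '{"turn":[[0,0,0],[0,0,0],[0,0,0]],"travel":[[0.0005,0,0],[0.001,0,0],[0.0015,0,0]],"grip":[1,1,1]}'; python3 -c "
from h import *;st()"
```

```text
time_s: 5.65
tool_pos: [0.5514, -0.1242, 0.0303]
tool_rot: [0.0, 1.0, 0.02, -0.0]
wrist_force: [-0.9, -1.1, 1.3]
opening: 0.0
grip_force: 0.7
t 5.65 dock xy mm [ -59.1 -197.7] z 30.3 Fdock [-0.93 -1.07] Fz 1.27 toolx deg from dock 0.01 op 0.0
time_s: 5.9
tool_pos: [0.5529, -0.1241, 0.0303]
tool_rot: [0.0, 1.0, 0.02, -0.0]
wrist_force: [-1.4, -1.1, 0.2]
opening: -0.0
grip_force: 0.7
t 5.9 dock xy mm [ -57.6 -197.6] z 30.3 Fdock [-1.41 -1.09] Fz 0.18 toolx deg from dock 0.01 op -0.0
```

```bash
for i in 1; do python3 -m jog '{"turn":[[0,0,0],[0,0,0],[0,0,0],[0,0,0]],"travel":[[0.0005,0,0],[0.001,0,0],[0.0015,0,0],[0.0015,0,0]],"grip":[1,1,1,1]}' >/dev/null; python3 -c "
from h import *;st()"; done
python3 -m jog '{"turn":[[0,0,0],[0,0,0],[0,0,0]],"travel":[[0.0003,0,0],[0.0006,0,0],[0.0006,0,0]],"grip":[1,1,1]}' >/dev/null; python3 -c "
from h import *;st()"
```

```text
t 6.23 dock xy mm [ -55.9 -197.5] z 30.3 Fdock [-1.27 -0.89] Fz 0.32 toolx deg from dock 0.02 op -0.0001
t 6.48 dock xy mm [ -55.4 -197.5] z 30.3 Fdock [-0.73 -0.3 ] Fz 0.21 toolx deg from dock 0.02 op 0.0004
```

```bash
python3 -m jog '{"turn":[[0,0,0],[0,0,0],[0,0,0]],"travel":[[0.0005,0,0],[0.001,0,0],[0.001,0,0]],"grip":[1,1,1]}' >/dev/null; python3 -c "
from h import *;st()"
python3 -m jog '{"turn":[[0,0,0],[0,0,0],[0,0,0]],"travel":[[0.0005,0,0],[0.001,0,0],[0.001,0,0]],"grip":[1,1,1]}' >/dev/null; python3 -c "
from h import *;st();import m;print(m.case(cams.get_image('top'))[0])"
```

```text
t 6.73 dock xy mm [ -54.3 -197.5] z 30.3 Fdock [-0.75 -0.93] Fz 0.99 toolx deg from dock 0.02 op -0.0002
t 6.98 dock xy mm [ -53.3 -197.6] z 30.3 Fdock [-1.46 -0.67] Fz -0.51 toolx deg from dock 0.02 op -0.0004
((602.6956176757812, 7.212989807128906), (66.00495910644531, 217.4831085205078), 2.408414125442505)
```

```bash
for k in 1; do python3 -m jog '{"turn":[[0,0,0],[0,0,0],[0,0,0]],"travel":[[0.0003,0,0],[0.0006,0,0],[0.0006,0,0]],"grip":[1,1,1]}' >/dev/null; python3 -c "
from h import *;st()"; done
python3 -m jog '{"turn":[[0,0,0],[0,0,0],[0,0,0]],"travel":[[0.0003,0,0],[0.0006,0,0],[0.0006,0,0]],"grip":[1,1,1]}' >/dev/null; python3 -c "
from h import *;st()"
```

```text
t 7.28 dock xy mm [ -52.8 -197.6] z 30.3 Fdock [-1.58 -0.57] Fz 0.47 toolx deg from dock 0.02 op -0.0002
t 7.53 dock xy mm [ -52.1 -197.6] z 30.3 Fdock [-1.3   0.32] Fz 0.74 toolx deg from dock 0.01 op -0.0
```

```bash
python3 -m jog '{"turn":[[0,0,0],[0,0,0],[0,0,0]],"travel":[[0.0003,0,0],[0.0006,0,0],[0.0006,0,0]],"grip":[1,1,1]}' >/dev/null; python3 -c "
from h import *;st()"
```

```text
t 7.78 dock xy mm [ -51.6 -197.6] z 30.3 Fdock [-0.82 -0.71] Fz -0.13 toolx deg from dock 0.01 op -0.0001
```

```bash
python3 -m jog '{"turn":[[0,0,0],[0,0,0],[0,0,0]],"travel":[[0.0004,0,0],[0.0008,0,0],[0.0008,0,0]],"grip":[1,1,1]}' >/dev/null; python3 -c "
from h import *;st()"
```

```text
t 8.03 dock xy mm [ -51.2 -197.6] z 30.3 Fdock [-2.67 -0.97] Fz 1.02 toolx deg from dock 0.01 op -0.0003
```

```bash
python3 -m jog '{"turn":[[0,0,0],[0,0,0],[0,0,0]],"travel":[[0.0004,0,0],[0.0008,0,0],[0.0008,0,0]],"grip":[1,1,1]}' >/dev/null; python3 -c "
from h import *;st()"
```

```text
t 8.28 dock xy mm [ -51.1 -197.6] z 30.2 Fdock [-5.44 -0.05] Fz 3.23 toolx deg from dock 0.01 op -0.0001
```

```bash
python3 -m jog '{"turn":[[0,0,0],[0,0,0],[0,0,0]],"travel":[[0.0003,0,0],[0.0006,0,0],[0.0006,0,0]],"grip":[1,1,1]}' >/dev/null; python3 -c "
from h import *;st()"
```

```text
t 8.53 dock xy mm [ -51.1 -197.5] z 30.0 Fdock [-6.46  0.2 ] Fz 4.49 toolx deg from dock 0.01 op 0.0001
```

```bash
python3 -m jog '{"turn":[[0,0,0],[0,0,0],[0,0,0],[0,0,0]],"travel":[[0.0005,0,0],[0.001,0,0],[0.0013,0,0],[0.0013,0,0]],"grip":[1,1,1,1]}' >/dev/null; python3 -c "
from h import *;st()"
```

```text
t 8.87 dock xy mm [ -51.1 -197.5] z 29.8 Fdock [-9.48 -0.03] Fz 6.69 toolx deg from dock 0.0 op 0.0001
```

```bash
python3 -m jog '{"turn":[[0,0,0],[0,0,0],[0,0,0],[0,0,0]],"travel":[[0.0004,0,0],[0.0008,0,0],[0.0008,0,0],[0.0008,0,0]],"grip":[1,1,1,1]}' >/dev/null; python3 -c "
from h import *;st();import m;print(m.case(cams.get_image('top'))[0])"
```

```text
t 9.2 dock xy mm [ -51.1 -197.5] z 29.6 Fdock [-10.32   0.12] Fz 7.07 toolx deg from dock -0.0 op -0.0003
((603.3965454101562, 7.4141845703125), (66.04764556884766, 217.3004913330078), 3.0084636211395264)
```

```bash
python3 -m jog '{"turn":[[0,0,0],[0,0,0],[0,0,0],[0,0,0],[0,0,0]],"travel":[[0.0004,0,0],[0.0008,0,0],[0.001,0,0],[0.001,0,0],[0.001,0,0]],"grip":[1,1,1,1,1]}' >/dev/null; python3 -c "
from h import *;st()"
```

```text
t 9.67 dock xy mm [ -51.1 -197.4] z 29.5 Fdock [-13.36   0.22] Fz 9.21 toolx deg from dock -0.0 op -0.0
```

```bash
python3 -m jog '{"turn":[[0,0,0],[0,0,0],[0,0,0],[0,0,0],[0,0,0],[0,0,0],[0,0,0],[0,0,0],[0,0,0],[0,0,0],[0,0,0]],"travel":[[-0.01,0,0],[-0.03,0,0],[-0.045,0.015,0],[-0.045,0.04,0],[-0.045,0.065,0],[-0.03,0.075,0],[-0.005,0.075,0],[0.02,0.075,0],[0.04,0.075,0],[0.051,0.075,0],[0.051,0.075,0]],"grip":[1,1,1,1,1,1,1,1,1,1,1]}' >/dev/null; python3 -c "
from h import *;st()"; python3 m.py crop3
```

```text
t 10.58 dock xy mm [   8.8 -271.6] z 31.0 Fdock [1.   0.28] Fz 0.92 toolx deg from dock 0.09 op 0.0
dock ((566.9915771484375, 30.732925415039062), (228.99530029296875, 472.2533264160156), 2.243161678314209)
case ((604.41796875, -5.7399444580078125), (65.9576416015625, 243.79103088378906), 2.9026546478271484) [[565.2999877929688, 114.30000305175781], [577.7000122070312, -129.10000610351562], [643.5, -125.80000305175781], [631.2000122070312, 117.69999694824219]]
```

View pics/crop3.png

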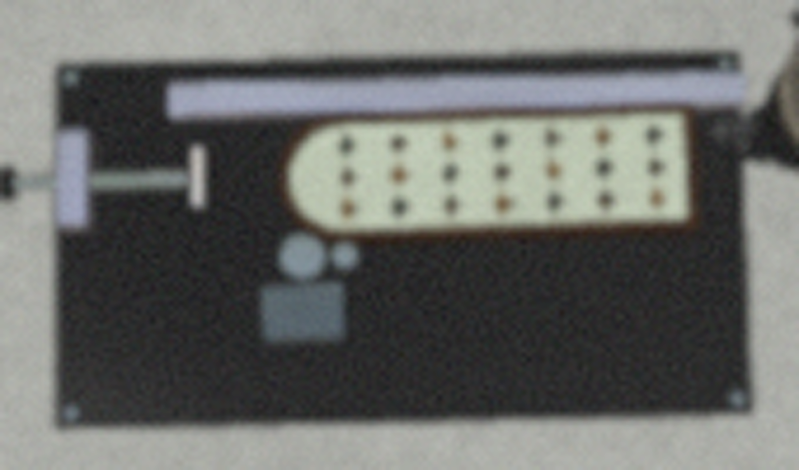

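```bash
python3 -m jog '{"turn":[[0,0,0],[0,0,0],[0,0,0],[0,0,0],[0,0,0],[0,0,0],[0,0,0]],"travel":[[-0.003,-0.01,0],[-0.006,-0.02,0],[-0.006,-0.03,0],[-0.006,-0.034,0],[-0.006,-0.037,0],[-0.006,-0.039,0],[-0.006,-0.04,0]],"grip":[1,1,1,1,1,1,1]}' >/dev/null; python3 -c "
from h import *;st()"
python3 -m jog '{"turn":[[0,0,0],[0,0,0],[0,0,0],[0,0,0]],"travel":[[0,-0.001,0],[0,-0.002,0],[0,-0.003,0],[0,-0.003,0]],"grip":[1,1,1,1]}' >/dev/null; python3 -c "
from h import *;st()"
```

```text
t 11.22 dock xy mm [  -1.3 -232.3] z 30.5 Fdock [-0.24 -0.4 ] Fz 0.18 toolx deg from dock 0.04 op 0.0002
t 11.55 dock xy mm [  -1.4 -229.6] z 30.3 Fdock [ 0.55 -0.21] Fz -0.25 toolx deg from dock -0.0 op 0.0003
```

```bash
python3 -m jog '{"turn":[[0,0,0],[0,0,0],[0,0,0],[0,0,0],[0,0,0],[0,0,0]],"travel":[[0.004,0,0],[0.004,-0.001,0],[0.004,-0.002,0],[0.004,-0.003,0],[0.004,-0.004,0],[0.004,-0.005,0]],"grip":[1,1,1,1,1,1]}' >/dev/null; python3 -c "
from h import *;st()"
python3 -m jog '{"turn":[[0,0,0],[0,0,0],[0,0,0],[0,0,0]],"travel":[[0,-0.001,0],[0,-0.002,0],[0,-0.003,0],[0,-0.004,0]],"grip":[1,1,1,1]}' >/dev/null; python3 -c "
from h import *;st()"
```

```text
t 12.05 dock xy mm [   2.6 -224.4] z 30.3 Fdock [-0.12  0.48] Fz -0.29 toolx deg from dock 0.02 op -0.0002
t 12.38 dock xy mm [   2.5 -221.3] z 30.3 Fdock [-0.47 -2.85] Fz -0.91 toolx deg from dock -0.02 op -0.0001
```

```bash
python3 -m jog '{"turn":[[0,0,0],[0,0,0],[0,0,0],[0,0,0]],"travel":[[0,-0.001,0],[0,-0.002,0],[0,-0.003,0],[0,-0.004,0]],"grip":[1,1,1,1]}' >/dev/null; python3 -c "
from h import *;st()"
```

```text
t 12.72 dock xy mm [   2.5 -216.7] z 30.3 Fdock [-0.68 -1.99] Fz -0.61 toolx deg from dock 0.01 op -0.0003
```

```bash
python3 -m jog '{"turn":[[0,0,0],[0,0,0],[0,0,0],[0,0,0]],"travel":[[0,-0.001,0],[0,-0.002,0],[0,-0.003,0],[0,-0.004,0]],"grip":[1,1,1,1]}' >/dev/null; python3 -c "
from h import *;st()"
```

```text
t 13.05 dock xy mm [   2.5 -214.1] z 30.3 Fdock [-0.05 -6.33] Fz 0.62 toolx deg from dock -0.04 op -0.0003
```

```bash
python3 -m jog '{"turn":[[0,0,0],[0,0,0],[0,0,0],[0,0,0]],"travel":[[0,-0.001,0],[0,-0.002,0],[0,-0.003,0],[0,-0.004,0]],"grip":[1,1,1,1]}' >/dev/null; python3 -c "
from h import *;st()"
```

```text
t 13.38 dock xy mm [   2.5 -210.4] z 30.3 Fdock [-0.05 -5.33] Fz -0.58 toolx deg from dock -0.06 op -0.0002
```

```bash
python3 -m jog '{"turn":[[0,0,0],[0,0,0],[0,0,0],[0,0,0]],"travel":[[0,-0.001,0],[0,-0.002,0],[0,-0.003,0],[0,-0.004,0]],"grip":[1,1,1,1]}' >/dev/null; python3 -c "
from h import *;st()"
```

```text
t 13.72 dock xy mm [   2.5 -206.5] z 30.3 Fdock [ 0.12 -4.66] Fz -1.54 toolx deg from dock -0.07 op -0.0003
```

```bash
python3 -m jog '{"turn":[[0,0,0],[0,0,0],[0,0,0],[0,0,0]],"travel":[[0,-0.001,0],[0,-0.002,0],[0,-0.003,0],[0,-0.004,0]],"grip":[1,1,1,1]}' >/dev/null; python3 -c "
from h import *;st()"
```

```text
t 14.05 dock xy mm [   2.5 -202.5] z 30.3 Fdock [ 0.61 -6.68] Fz -0.89 toolx deg from dock -0.07 op 0.0
```

```bash
python3 -m jog '{"turn":[[0,0,0],[0,0,0],[0,0,0],[0,0,0],[0,0,0]],"travel":[[0,-0.001,0],[0,-0.002,0],[0,-0.003,0],[0,-0.004,0],[0,-0.005,0]],"grip":[1,1,1,1,1]}' >/dev/null; python3 -c "
from h import *;st()"; python3 m.py crop4
```

```text
t 14.47 dock xy mm [   2.5 -197.3] z 30.3 Fdock [ 0.16 -5.16] Fz -0.94 toolx deg from dock -0.06 op -0.0004
dock ((583.7822265625, 48.1522216796875), (264.1269226074219, 438.7584533691406), 2.2539467811584473)
case ((604.8886108398438, 21.08392333984375), (65.91482543945312, 242.3638458251953), 2.159276008605957) [[567.4000244140625, 140.89999389648438], [576.5, -101.30000305175781], [642.4000244140625, -98.80000305175781], [633.2999877929688, 143.39999389648438]]
```

View pics/crop4.png

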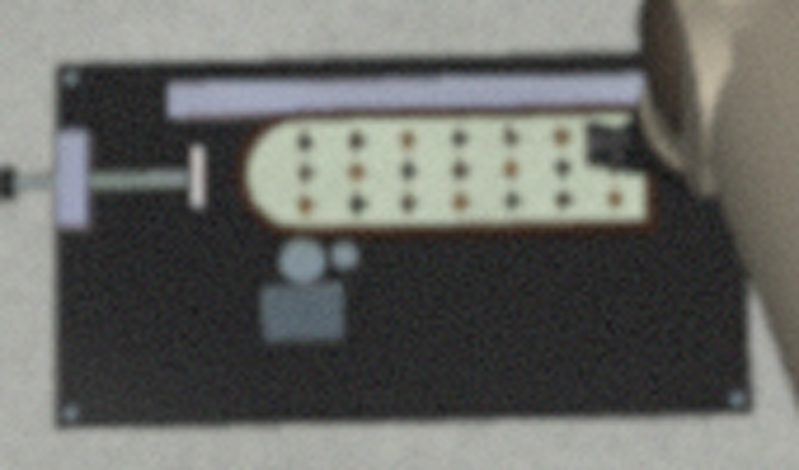

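The case is flush with the fence and past the plunger. Its tip is at px 240 and the pad face at px 206, so about 21 mm remain.

```bash
python3 -m jog '{"turn":[[0,0,0],[0,0,0],[0,0,0],[0,0,0],[0,0,0],[0,0,0]],"travel":[[0,-0.001,0],[0,-0.002,0],[0,-0.003,0],[0,-0.004,0],[0,-0.005,0],[0,-0.006,0]],"grip":[1,1,1,1,1,1]}' >/dev/null; python3 -c "
from h import *;st()"
```

```text
t 15.02 dock xy mm [   2.5 -191.2] z 30.3 Fdock [-0.45 -4.75] Fz -0.14 toolx deg from dock -0.05 op 0.0
```

```bash
python3 -m jog '{"turn":[[0,0,0],[0,0,0],[0,0,0],[0,0,0],[0,0,0],[0,0,0]],"travel":[[0,-0.001,0],[0,-0.002,0],[0,-0.003,0],[0,-0.004,0],[0,-0.005,0],[0,-0.006,0]],"grip":[1,1,1,1,1,1]}' >/dev/null; python3 -c "
from h import *;st()"
```

```text
t 15.52 dock xy mm [   2.5 -185.2] z 30.3 Fdock [ 0.38 -5.94] Fz -0.69 toolx deg from dock -0.05 op -0.0001
```

```bash
python3 -m jog '{"turn":[[0,0,0],[0,0,0],[0,0,0],[0,0,0]],"travel":[[0,-0.001,0],[0,-0.002,0],[0,-0.003,0],[0,-0.004,0]],"grip":[1,1,1,1]}' >/dev/null; python3 -c "
from h import *;st()"
```

```text
t 15.85 dock xy mm [   2.5 -181.2] z 30.3 Fdock [-0.01 -5.69] Fz -0.56 toolx deg from dock -0.05 op -0.0001
```

```bash
python3 -m jog '{"turn":[[0,0,0],[0,0,0],[0,0,0]],"travel":[[0,-0.001,0],[0,-0.002,0],[0,-0.002,0]],"grip":[1,1,1]}' >/dev/null; python3 -c "
from h import *;st()"
```

```text
t 16.1 dock xy mm [   2.5 -178.8] z 30.3 Fdock [-0.21 -4.21] Fz -0.33 toolx deg from dock -0.03 op -0.0004
```

```bash
python3 -m jog '{"turn":[[0,0,0],[0,0,0],[0,0,0]],"travel":[[0,-0.0007,0],[0,-0.0014,0],[0,-0.002,0]],"grip":[1,1,1]}' >/dev/null; python3 -c "
from h import *;st()"
```

```text
t 16.35 dock xy mm [   2.5 -177.2] z 30.3 Fdock [ 0.56 -5.88] Fz -0.78 toolx deg from dock -0.05 op 0.0
```

```bash
python3 -m jog '{"turn":[[0,0,0],[0,0,0],[0,0,0]],"travel":[[0,-0.0005,0],[0,-0.001,0],[0,-0.0015,0]],"grip":[1,1,1]}' >/dev/null; python3 -c "
from h import *;st()"
```

```text
t 16.6 dock xy mm [   2.5 -175.7] z 30.3 Fdock [-0.36 -5.93] Fz -0.32 toolx deg from dock -0.05 op 0.0004
```

```bash
python3 -m jog '{"turn":[[0,0,0],[0,0,0],[0,0,0]],"travel":[[0,-0.0005,0],[0,-0.001,0],[0,-0.001,0]],"grip":[1,1,1]}' >/dev/null; python3 -c "
from h import *;st()"
```

```text
t 16.85 dock xy mm [   2.5 -175.2] z 30.3 Fdock [ 0.28 -5.69] Fz -0.17 toolx deg from dock -0.07 op -0.0001
```

```bash
python3 -m jog '{"turn":[[0,0,0],[0,0,0],[0,0,0]],"travel":[[0,-0.0005,0],[0,-0.001,0],[0,-0.001,0]],"grip":[1,1,1]}' >/dev/null; python3 -c "
from h import *;st()"
```

```text
t 17.1 dock xy mm [   2.5 -174.4] z 30.3 Fdock [ 0.23 -6.29] Fz -0.29 toolx deg from dock -0.08 op -0.0
```

```bash
python3 -m jog '{"turn":[[0,0,0],[0,0,0],[0,0,0]],"travel":[[0,-0.0005,0],[0,-0.001,0],[0,-0.001,0]],"grip":[1,1,1]}' >/dev/null; python3 -c "
from h import *;st()"
```

```text
t 17.35 dock xy mm [   2.5 -173.6] z 30.3 Fdock [ 0.27 -6.17] Fz -0.25 toolx deg from dock -0.08 op 0.0003
```

```bash
python3 -m jog '{"turn":[[0,0,0],[0,0,0],[0,0,0]],"travel":[[0,-0.0005,0],[0,-0.001,0],[0,-0.001,0]],"grip":[1,1,1]}' >/dev/null; python3 -c "
from h import *;st()"
```

```text
t 17.6 dock xy mm [   2.5 -172.7] z 30.3 Fdock [-0.32 -6.75] Fz -0.95 toolx deg from dock -0.09 op -0.0002
```

```bash
python3 -m jog '{"turn":[[0,0,0],[0,0,0],[0,0,0]],"travel":[[0,-0.0005,0],[0,-0.001,0],[0,-0.001,0]],"grip":[1,1,1]}' >/dev/null; python3 -c "
from h import *;st()"
```

```text
t 17.85 dock xy mm [   2.5 -172.1] z 30.3 Fdock [-0.99 -7.02] Fz -1.17 toolx deg from dock -0.11 op -0.0005
```

```bash
python3 -m jog '{"turn":[[0,0,0],[0,0,0],[0,0,0]],"travel":[[0,-0.0005,0],[0,-0.001,0],[0,-0.001,0]],"grip":[1,1,1]}' >/dev/null; python3 -c "
from h import *;st()"
```

```text
t 18.1 dock xy mm [   2.5 -172. ] z 30.4 Fdock [-0.13 -8.49] Fz -2.11 toolx deg from dock -0.14 op -0.0001
```

```bash
python3 -m jog '{"turn":[[0,0,0],[0,0,0],[0,0,0]],"travel":[[0,-0.0005,0],[0,-0.001,0],[0,-0.001,0]],"grip":[1,1,1]}' >/dev/null; python3 -c "
from h import *;st()"
```

```text
t 18.35 dock xy mm [   2.5 -172. ] z 30.4 Fdock [  0.68 -12.03] Fz -1.18 toolx deg from dock -0.17 op 0.0003
```

```bash
python3 -m jog '{"turn":[[0,0,0],[0,0,0],[0,0,0]],"travel":[[0,-0.0005,0],[0,-0.001,0],[0,-0.001,0]],"grip":[1,1,1]}' >/dev/null; python3 -c "
from h import *;st()"
```

```text
t 18.6 dock xy mm [   2.5 -171.9] z 30.4 Fdock [  1.43 -12.88] Fz -1.21 toolx deg from dock -0.21 op -0.0
```

Rigid now. I press on to about 15 N and hold.

```bash
python3 -m jog '{"turn":[[0,0,0],[0,0,0],[0,0,0],[0,0,0],[0,0,0]],"travel":[[0,-0.0004,0],[0,-0.0008,0],[0,-0.0008,0],[0,-0.0008,0],[0,-0.0008,0]],"grip":[1,1,1,1,1]}' >/dev/null; python3 -c "
from h import *;st()"
```

```text
t 19.02 dock xy mm [   2.4 -171.8] z 30.4 Fdock [  0.49 -14.15] Fz -1.4 toolx deg from dock -0.24 op -0.0002
```

```bash
python3 -m jog '{"turn":[[0,0,0],[0,0,0],[0,0,0]],"travel":[[0,-0.0003,0],[0,-0.0003,0],[0,-0.0003,0]],"grip":[1,1,1]}' >/dev/null; python3 -c "
from h import *;st()"
python3 -m jog '{"turn":[[0,0,0],[0,0,0],[0,0,0],[0,0,0],[0,0,0],[0,0,0],[0,0,0],[0,0,0],[0,0,0],[0,0,0],[0,0,0],[0,0,0],[0,0,0],[0,0,0],[0,0,0]],"travel":[[0,0.001,0],[0,0.002,0],[0,0.003,0],[0,0.004,0],[0,0.005,0],[0,0.007,0],[0,0.011,0],[0,0.02,0],[0,0.035,0],[0,0.05,0],[-0.01,0.055,-0.02],[-0.03,0.055,-0.05],[-0.06,0.055,-0.08],[-0.08,0.055,-0.1],[-0.08,0.055,-0.1]],"grip":[1,1,1,1,1,1,1,1,1,1,1,1,1,1,1]}' >/dev/null; python3 -c "
from h import *;st()"; python3 m.py crop5
```

```text
t 19.27 dock xy mm [   2.5 -171.8] z 30.5 Fdock [  0.86 -13.52] Fz -0.33 toolx deg from dock -0.25 op -0.0002
t 20.52 dock xy mm [ -79.3 -223. ] z 134.0 Fdock [0.12 0.27] Fz 0.55 toolx deg from dock -0.16 op 0.0
dock ((532.5949096679688, 31.843246459960938), (201.02354431152344, 474.5239562988281), 8.961569786071777)
case ((603.8228759765625, 44.478233337402344), (65.04244232177734, 242.47344970703125), 1.0979501008987427) [[569.0, 165.10000610351562], [573.5999755859375, -77.4000015258789], [638.7000122070312, -76.0999984741211], [634.0, 166.3000030517578]]
```

View pics/crop5.png

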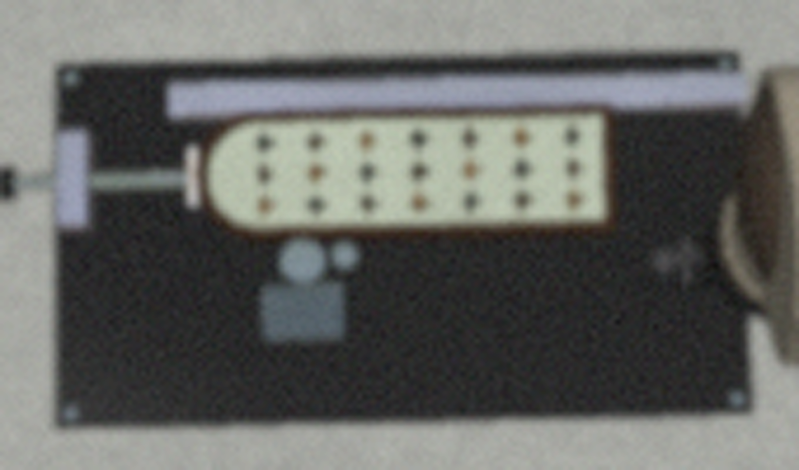

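The tip is on the pad, but the measured yaw (1.1° against 2.2°) needs a finer check of the edges.

```bash
cat > e.py <<'E'
from h import *
a=np.mean([cams.get_image("top").astype(float) for _ in range(8)],0)
def edge(sig,cols,r0,r1,sgn,thr,z):
    P=[]
    for u in cols:
        s=sig[r0:r1+1,u]
        for i in range(len(s)-1):
            if (s[i]-thr)*(s[i+1]-thr)<=0 and (s[i+1]-s[i])*sgn>0:
                P.append((u,r0+i+(thr-s[i])/(s[i+1]-s[i]))); break
    w=todock(ray(P,z,"top"))*1e3
    for _ in range(3):
        p=np.polyfit(w[:,1],w[:,0],1); e=w[:,0]-np.polyval(p,w[:,1]); w=w[abs(e)<max(1.,2*e.std())]
    print("slope",p[0].round(4),"x at y-160,60:",np.polyval(p,[-160,60]).round(1),"n",len(w),"std",e.std().round(2))
green=a[...,1]
c=range(240,306)
edge(a[...,2],range(240,300),166,178,-1,95,.030) # fence face (blue falling)
edge(green,c,173,182,1,95,.038)   # glass upper edge
edge(green,c,188,206,-1,95,.038)  # glass lower edge
for r in range(164,204): print(r,a[r,250].astype(int),a[r,295].astype(int)) if r<180 or r>193 else None
E
python3 e.py
```

```text
slope 0.0019 x at y-160,60: [41.7 42.1] n 60 std 0.3
slope 0.0031 x at y-160,60: [33.3 34. ] n 66 std 0.34
slope 0.0011 x at y-160,60: [-33.6 -33.3] n 54 std 0.23
164 [31 32 31] [35 36 36]
165 [37 36 37] [57 58 62]
166 [58 59 62] [ 90  93 100]
167 [88 91 99] [112 118 127]
168 [110 113 124] [116 121 132]
169 [118 121 134] [116 120 132]
170 [117 121 135] [113 116 130]
171 [115 119 132] [105 107 117]
172 [104 105 116] [84 81 87]
173 [83 79 85] [73 67 63]
174 [72 66 62] [95 95 83]
175 [95 95 85] [123 128 114]
176 [124 130 116] [137 144 129]
177 [138 146 130] [141 148 133]
178 [142 149 134] [141 149 134]
179 [140 147 131] [141 149 134]
194 [139 146 131] [142 149 134]
195 [140 148 132] [137 143 129]
196 [137 143 128] [118 122 108]
197 [118 121 107] [86 83 72]
198 [86 82 71] [57 48 38]
199 [57 48 39] [38 30 22]
200 [38 30 24] [32 29 27]
201 [37 35 33] [30 27 28]
202 [47 50 50] [32 31 31]
203 [59 64 66] [29 29 29]
```

```bash
python3 -c "
from h import *;st();print(env.sign_off())"
```

```text
t 20.97 dock xy mm [ -77.3 -219.6] z 129.3 Fdock [ 1.29 -0.26] Fz -1.24 toolx deg from dock 0.05 op 0.0004
the job is handed in; nothing more can be done
None
```

I handed the job in at about 21 s, and sign-off returned no verdict. The case lies parallel to the fence within about 0.001 rad, tip on the pushed-in pad. It was pressed with about 16 N (fence) and 14 N (stop), and the arm is clear.

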